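# Lock the mincing head with its linch pin

## Robot

A 6-joint arm with a two-finger parallel gripper is mounted at the origin on the work surface. World frame = base frame: x ahead of the robot, y to its left, z up, the work surface at z = 0. Lengths are in mm, angles in rad, forces in N, time in s.
With the tool pointing down it reaches from about 400 to 925 mm from the base axis. Payload 12.5 kg.
Tool frame: the origin (TCP) lies at the centre of the arm's flange, where the gripper is bolted on; the fingertips stand 190 mm ahead of it and the grasp point (between the pads) lies 171 mm ahead of it; z points along the fingers, y is the line along which they close (so a half turn about z gives the same grasp; the last joint's range is limited). The gripper opens to 95 mm and grips with 3 to 60 N. Pads are 20 mm wide; open, the fingers measure 119 mm over their backs; the gripper's body (75 mm by 180 mm) begins 59 mm behind the grasp point.
Start: joints at [-1.291, 0.491, 1.559, -0, 1.092, -0.106], TCP at [235.207, -579.053, 404.761] pointing down, gripper open.
Joint ranges: [-3.1, 3.1], [-0.84, 2.19], [0.05, 2.79], [-1.13, 4.28], [0.06, 2.93], [-2.69, 2.69]. Speed limits (rad/s): [2.22, 2.22, 2.79, 3.14, 3.14, 3.14].

## Interface

Orientations are given as [roll, pitch, yaw] about the fixed x, y, z axes, in that order (R = Rz(yaw) Ry(pitch) Rx(roll)).
In Python, from cell import env, read_camera, search_frame, cut_out gives the robot as it stands. The module is installed in compiled form; this text tells all that it offers.
- The arm moves only by the tool move_arm, never from a script. Its argument "commands" is a list of rows, each a list of 3 entries, a list of its own where there are three numbers: the shift along the world's x, y, z normalised to -1 to 1, where 1 is 0.03 m, then the turn about the world's z normalised to -1 to 1, where 1 is 0.08 rad, then the opening, from -1 (shut) to 1 (fully open), so that 0 is half open. A call has 1 to 20 rows; each row shifts and turns the commanded pose from where the row before left it; what a row does not reach is not made up. A row lasts 1/12 s, in which the tool goes at most 41.7 mm and 7.16 degrees, less where a joint would pass 70% of its speed; a pose out of reach is approached as far as the arm can. A call with a number of a shift or a turn outside -1 to 1 is refused whole. A call with a gripper value outside its range is refused whole. The fingers move at their own pace and stop on an object; the grip force is fixed at half the most. Time passes only in rows, so rows that do not move let the fingers close. It gives the time, the measured TCP pose, the force, the opening and the grip force at its end, in the units of the state.
- env.state(): the state, without advancing time (a new reading comes with each control period).
- read_camera(name): name is "scene" or "top" or "wrist"; returns a dict with "image" (384x512x3 uint8, red, green, blue), "fx", "fy", "cx", "cy" (pixels), "rvec" (rotation vector, rad) and "tvec" (3), from world to camera coordinates, as OpenCV has them. Camera axes: x right, y down, z forward; pixel columns grow to the right and rows downward; lengths in mm; the calibration is good to about 2 mm. A picture is of the moment at which its call begins. There is no depth.
- env.job_done(): hands the job in; it is judged then, once.
Trained networks look in a picture, given as the dict that the camera call returned (one of the last four; its "shot" number tells which), for a name from the list of things; names that differ only in an ending like _2 or _b are one class to them, and where a whole thing is asked for, a point or a joint stands for the part that bears it (a point fixed in the world has none). Each returns a list of dicts, best first, with "confidence" (0 to 1); they miss things now and then, are a little off and sometimes report something else, mostly with a low value. They report only what shows in the picture. A call takes as long as a camera call. They do not tell look-alikes from the thing itself.
- search_frame(thing, picture): "at" ([column, row] in pixels, amid what is visible of it).
- cut_out(thing, picture): "region" (384x512 bool, what is visible of it) and "at" ([column, row] in pixels, amid what is visible of it).
The state is a dict: "t": time; "joints": joint angles; "qvel": joint speeds; "tau": joint torques, N m; "eef_pos": TCP position; "tcp_rot": TCP orientation; "ft_force": force on the tool from outside, world axes, zero at the start; "moment": the same for the moment, N m; "opening": opening from 0.0 (shut) to 1.0 (fully open); "grip_force": force on a finger pad.
Only numpy, scipy, OpenCV 4.12 (cv2) and the standard library are available. Lean on these libraries where they do the work, as an engineer would, in place of code of your own. Each camera call takes 0.05 s, during which the arm holds its last target. There are 200 camera calls.

## Task

Lock the fish mincer's head: lift the steel linch pin out of its white rest block and push it down through the hole in the mincer's lug until its collar sits flat on the lug, then flip its sprung ring down around the end of the lug until it snaps shut under the pin's lower end. The head sits in its socket with some play, so the hole is not exactly where it is reported: feel for it gently, never jamming or ramming the pin or the gripper against the mincer, and leave the other things on the counter where they are.

Things in the scene. Friction and masses are not known exactly. Their poses are not given: they have to be found in the camera images.
- mincer: fish mincer fixed on the counter: aluminium housing 250 mm wide, 142 mm tall, hopper tray rim 221 mm high. Origin on the counter straight below hole; the lug sticks out of its front along its -x. Housing front at x = +65 mm, flange plate of the mincing head at x = +53 mm (60 to 110 mm high); barrel 82 mm across, axis along x at y = +125 mm, 80 mm high, reaching to x = -48 mm
- hole (a point): nominal mouth of the hole, on the lug's top face, 100 mm above the counter; axes as the mincer's. THE REAL HOLE IS UP TO 4.5 mm OFF THIS IN x AND UP TO 5.5 mm IN y, and hardly ever right at it (the head has play; it is stiff and does not give way to the pin); its height is true. Vertical through hole, 11.5 mm across, 1 mm chamfer, 20 mm deep
- lug_end (a point): middle of the free end of the lug as nominally placed (the lug shares the hole's offset), at half its thickness, 15 mm in front (-x) of the hole: a level steel bar 24 mm wide (y), 20 mm thick, 80 mm of free space below it. A sprung plunger half-way down its bore rubs on the pin: it drags with up to about 5 N while the pin is pushed down past it
- rest: white plastic rest block fixed on the counter, 70 x 70 x 60 mm, origin at the centre of its underside; the pin stands in a 13.5 mm hole in the middle of its top, shank down
- pin: the linch pin, plain steel, about 0.18 kg with its ring; origin and axes as pin_collar: z up along the shank, knob faces square to x and y, the ring sticks out to the -x side while open
- pin_knob (a point): centre of the pin's square knob (16 x 16 mm, 38 mm tall: 12 to 50 mm above the collar's underside), where to grasp it from above; axes as pin
- pin_collar (a point): centre of the underside of the pin's round collar (22 mm across), 31 mm below the knob's centre; it must end flat on the lug's top. Below it is the shank, 10 mm in diameter, 40 mm long, the last 1.5 mm tapering to 8 mm; axes as pin
- pin_tip (a point): the lower end of the shank, 40 mm below the collar's underside
- ring_end (a point): middle of the far end of the ring, a U-shaped loop of 5 mm steel wire, 44 mm wide outside, 34 mm inside, hinged across the pin's head 7 mm above the collar's underside; this point is 56 mm from the hinge line. The ring passes the lug only when it points along the lug (the pin's -x along the mincer's -x, to about 12 degrees)
- ring (a joint): angle of the ring in rad: 0 open (level, out to the pin's -x side), grows as its far end swings down, 1.5 shut (hanging, its end under the pin's tip); range 0 to 1.5. Over-centre spring: it pulls the ring open below 0.6 and snaps it shut beyond 0.6; it takes about 3 to 6 N downward at the ring's end to flip it
- tub: a white plastic tub, 70 mm across, 90 mm tall; a bystander, origin at the centre of its underside
- bowl: a steel bowl, 130 mm across, 50 mm tall; a bystander, origin at the centre of its underside
- jug: a clear plastic jug with one handle, 90 mm across, 120 mm tall; a bystander, origin at the centre of its underside
- spray: a blue bottle, 60 mm across, 170 mm tall; a bystander, origin at the centre of its underside
- spatula: a spatula lying flat; a bystander, origin at the centre of its underside
- blade_ring: a flat steel mincing ring, 68 mm across, 8 mm thick; a bystander, origin at the centre of its underside
- supplement: a small white jar with a green lid, 50 mm across, 70 mm tall; a bystander, origin at the centre of its underside
Not all that is in view belongs to the job. What is shaped like the pin but blue or orange is not meant. Leave any pink look-alike of the rest alone.

How it is judged (in metres and radians):
On the way, in this order (a step that is already met when the one before it is completed fails the run):
1. the pin is lifted clear of the rest block (z of pin_tip in the frame of rest above 0.063 m), for 0.1 s.
2. the pin is fully home in the lug, its collar on the lug (z of pin_collar in the frame of hole between -0.004 and 0.0025 m and horizontal distance between pin_collar and hole below 0.009 m and angle between pin_collar's own z axis and vertical below 0.12 rad), for 0.2 s.
3. the ring has snapped shut under the pin's end with the pin still home (all of step 2 and value of joint ring above 1.25 rad), for 0.2 s.
At the end, for the whole second after the job is handed in: the pin stands upright in the lug (tilt under 0.12 rad) with its collar within 2.5 mm of the lug's top and within 9 mm of the nominal hole, the ring is shut (angle above 1.25 rad), and the pin is at rest (all of step 3 and linear speed of pin below 0.02 m/s); the robot touches nothing.
It fails at once if the pin or its ring is pressed against the mincer with more than 40 N (contact force between pin and mincer above 40 N).
It fails at once if the gripper or arm is pressed against the mincer with more than 25 N (contact force between any of the arm, the fingers and mincer above 25 N).
It fails at once if a bystander is moved more than 3 cm (distance of any of tub, bowl, jug, spray, spatula, blade_ring, supplement from where it was at the start of the episode above 0.03 m).
It also fails if it takes over 72 s, if anything falls off the work surface, if the arm or the gripper's body presses on something with over 40 N, if the wrist force passes 120 N, or if a joint passes its speed limit or range.

## Working session

There is one attempt and no reset: what is moved stays moved. The work goes in short steps, Python scripts to look and compute and a tool call to move; the robot and the scene stay as the last step left them, time stands still between calls to the robot, and variables do not carry over. Pictures are saved under pics/ and viewed, at most 10 in all, crops included, and the job is handed in when it is done.

Besides the shell and the picture viewer there is one more tool, called after ">>>" by a JSON object that holds its "api" and its "payload". move_arm: Moves the arm, as the interface text tells. Its arguments: {"type":"object","properties":{"commands":{"type":"array","items":{"type":"array"}}},"required":["commands"]}

```bash
mkdir -p pics; cat > h.py <<'E'
import numpy as np, cv2
from cell import env, read_camera, search_frame, cut_out
def P(c):
    R=cv2.Rodrigues(np.array(c["rvec"],float))[0]; return R,np.array(c["tvec"],float).ravel()
def ray(c,uv):
    R,t=P(c); d=R.T@np.array([(uv[0]-c["cx"])/c["fx"],(uv[1]-c["cy"])/c["fy"],1.]); return -R.T@t,d
def onz(c,uv,z):
    o,d=ray(c,uv); return o+d*(z-o[2])/d[2]
def tri(*cu):
    A=np.zeros((3,3));b=np.zeros(3)
    for c,uv in cu:
        o,d=ray(c,uv);d=d/np.linalg.norm(d);M=np.eye(3)-np.outer(d,d);A+=M;b+=M@o
    return np.linalg.solve(A,b)
def proj(c,X):
    R,t=P(c);p=R@np.array(X,float)+t;return [c["fx"]*p[0]/p[2]+c["cx"],c["fy"]*p[1]/p[2]+c["cy"]]
def save(n,im): cv2.imwrite("pics/"+n+".png",np.ascontiguousarray(im[...,::-1]))
E
python3 - <<'E'
from h import *
np.set_printoptions(precision=1,suppress=True)
s=read_camera("scene");t=read_camera("top")
save("both",cv2.resize(np.vstack([s["image"],t["image"]]),(800,600)) if 0 else np.vstack([s["image"],t["image"]])[:, :])
save("s",cv2.resize(s["image"],(800,600)));save("t",cv2.resize(t["image"],(800,600)))
for n in ["mincer","hole","lug_end","rest","pin","pin_knob","pin_collar","ring_end","pin_tip"]:
    for k,c in(("s",s),("t",t)):
        print(n,k,[(np.round(r["at"],1),round(r["confidence"],2)) for r in search_frame(n,c)][:4])
for c in(s,t): o,d=ray(c,(256,192));print(o,d/np.linalg.norm(d),c["fx"])
E
```

```text
mincer s [(array([341.8, 154.3]), 0.63)]
mincer t [(array([195.4, 131.8]), 0.86)]
hole s [(array([341.3, 156.8]), 0.85)]
hole t [(array([194.3, 127.1]), 0.71), (array([246.6, 220.9]), 0.33)]
lug_end s [(array([345.9, 154.1]), 0.89)]
lug_end t [(array([194.9, 127. ]), 0.83), (array([132.1, 136.6]), 0.3)]
rest s [(array([184.4, 342.7]), 0.63), (array([173.8, 286.7]), 0.61)]
rest t [(array([354.1, 195.5]), 0.83), (array([388.1, 168.4]), 0.81)]
pin s [(array([117.9, 321.1]), 0.73), (array([137. , 243.8]), 0.69), (array([169.8, 278.2]), 0.64)]
pin t [(array([397.8, 216.9]), 0.7), (array([338.7, 242.7]), 0.49), (array([193.7, 128.3]), 0.23)]
pin_knob s [(array([118.5, 321.9]), 0.67), (array([136.2, 248. ]), 0.49), (array([170.4, 276.5]), 0.47)]
pin_knob t [(array([340.8, 245.3]), 0.66), (array([359.1, 196.4]), 0.5), (array([140.6, 214.9]), 0.27)]
pin_collar s [(array([117.1, 318.7]), 0.91), (array([170. , 276.5]), 0.63), (array([133.6, 243.2]), 0.56)]
pin_collar t [(array([357.9, 201.5]), 0.65), (array([342.1, 247.5]), 0.63), (array([394.8, 220.6]), 0.5)]
ring_end s [(array([115. , 317.7]), 0.65), (array([134.3, 244.4]), 0.45), (array([223.4, 178.5]), 0.21)]
ring_end t [(array([335.8, 239.7]), 0.63), (array([356.4, 200. ]), 0.18)]
pin_tip s [(array([118.8, 318.1]), 0.77), (array([155.2, 277.1]), 0.55), (array([136.4, 246.3]), 0.51), (array([171.1, 274.9]), 0.43)]
pin_tip t [(array([400.2, 216.3]), 0.72), (array([341.4, 245.7]), 0.62)]
[ 768.3 -476.3  971.3] [-0.2  0.4 -0.9] 377.9821657185454
[ 368.6  -36.9 1265.6] [ 0.1  0.  -1. ] 369.6966788654837
```

View pics/s.png

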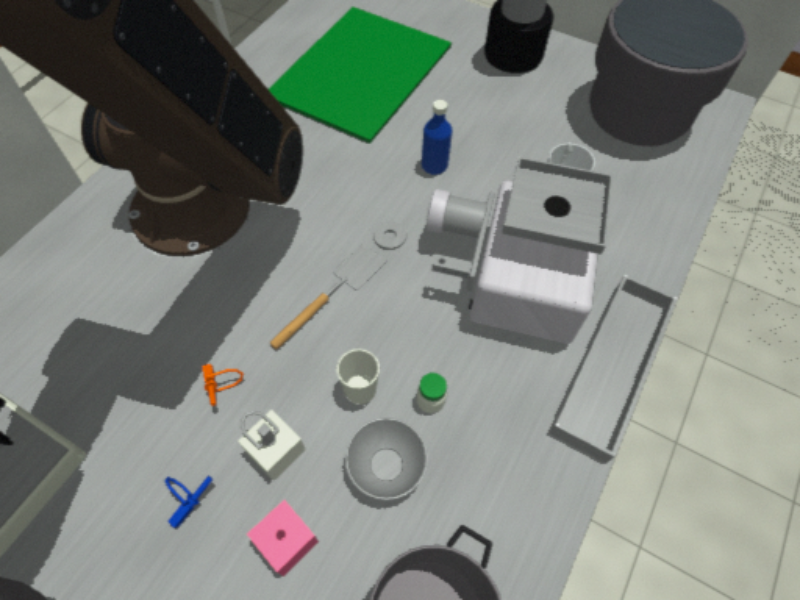

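View pics/t.png

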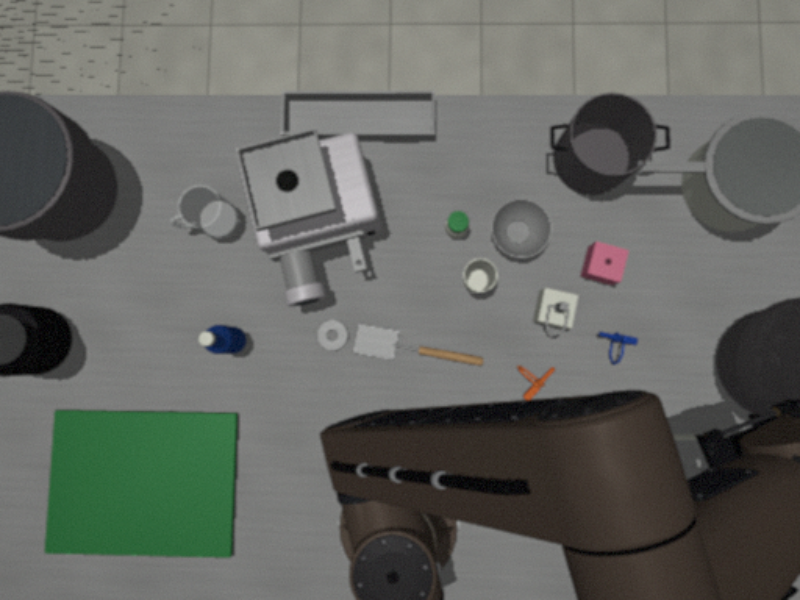

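The scene view shows the white rest with the steel pin at about (270,443) of 800x600, ring toward the robot. The lug's hole is at about (440,262). The top view has the rest at (557,308) and the hole at about (362,265); the blue and orange look-alikes lie apart.

```bash
python3 - <<'E'
from h import *
np.set_printoptions(precision=1,suppress=True)
s=read_camera("scene");t=read_camera("top")
k=.64
print("hole tri",tri((s,(440*k,262*k)),(t,(362*k,266*k))),onz(t,(362*k,266*k),100),onz(s,(440*k,262*k),100))
print("lug end",onz(t,(368*k,276*k),100),"lug root",onz(t,(355*k,238*k),100))
print("knob",tri((s,(264*k,432*k)),(t,(562*k,307*k))),"ring end",onz(t,(550*k,334*k),67), onz(s,(246*k,424*k),67))
for r in cut_out("rest",t)[:2]: print(r["at"],onz(t,r["at"],60),r["confidence"])
# mincer housing edges
print("front edge",onz(t,(258*k,243*k),142),onz(t,(378*k,216*k),142))
print(env.state()["eef_pos"],env.state()["tcp_rot"])
c=cv2.resize(t["image"][120:230,140:400],None,fx=3,fy=3,interpolation=cv2.INTER_CUBIC);save("tc",c)
E
```

```text
hole tri [541.   80.6  96.3] [536.1  77.  100. ] [545.9  81.9 100. ]
lug end [515.6  64.4 100. ] lug root [594.   92.5 100. ]
knob [ 458.  -327.8   91.2] ring end [ 402.8 -309.7   67. ] [ 418.4 -326.6   67. ]
[385.8, 168.2] [ 552.5 -422.7   60. ] 0.96
[352.0, 197.6] [ 455.3 -312.    60. ] 0.72
front edge [574.6 280.9 142. ] [630.4  43.  142. ]
[ 235.2 -579.1  404.8] [3.1 0.  0.4]
```

View pics/tc.png

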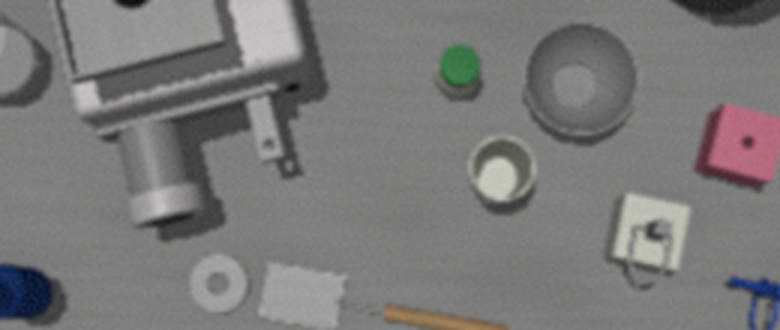

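The crop shows the hole at about (267,143), the knob on the white rest at (656,230), and the ring end at (638,283). I'll hover over the rest.

>>> {"api": "move_arm", "payload": {"commands": [[[0.8, 0.95, 0], -0.9, 1], [[0.8, 0.95, 0], -0.9, 1], [[0.8, 0.95, 0], -0.9, 1], [[0.8, 0.95, 0], -0.9, 1], [[0.8, 0.95, 0], -0.9, 1], [[0.8, 0.95, 0], -0.9, 1], [[0.8, 0.95, 0], -0.9, 1], [[0.8, 0.95, 0], -0.9, 1], [[0.7, 0.8, 0], -0.9, 1], [[0, 0, 0], 0, 1], [[0, 0, 0], 0, 1]]}}

```text
t: 2.07
eef_pos: [449.0, -325.9, 404.8]
tcp_rot: [3.141, -0.0, -0.259]
ft_force: [0.4, -0.3, -0.4]
opening: 1.004
grip_force: 0.0
```

```bash
python3 - <<'E'
from h import *
np.set_printoptions(precision=1,suppress=True)
w=read_camera("wrist");t=read_camera("top");s=read_camera("scene")
save("w",cv2.resize(w["image"],(640,480)))
o,d=ray(w,(256,192));print(o,d/np.linalg.norm(d))
st=env.state();print(st["t"],np.array(st["eef_pos"]),st["tcp_rot"],st["ft_force"])
for n in ["rest","pin","pin_knob","pin_collar","ring_end"]:
    for k,c in(("w",w),("t",t),("s",s)): print(n,k,[(np.round(r["at"],1),round(r["confidence"],2)) for r in search_frame(n,c)][:3])
E
```

```text
[ 521.4 -344.7  384.1] [-0.3  0.1 -1. ]
2.2167 [ 447.7 -327.7  404.8] [ 3.1  0.  -0.3] [ 0.1 -0.3 -0.2]
rest w [(array([255.5, 150.9]), 0.89), (array([335.3,  38.2]), 0.87)]
rest t [(array([379.1, 163.3]), 0.49), (array([343.5, 201.5]), 0.42)]
rest s [(array([173.5, 287.1]), 0.93), (array([180.5, 343.9]), 0.66)]
pin w [(array([256.9, 171.5]), 0.91), (array([249.6, 259.7]), 0.72), (array([385. , 172.2]), 0.63)]
pin t []
pin s [(array([115.3, 319.5]), 0.7)]
pin_knob w [(array([249.3, 262.8]), 0.85), (array([255. , 173.4]), 0.67), (array([387.6, 173.6]), 0.6)]
pin_knob t [(array([132. , 136.9]), 0.38)]
pin_knob s [(array([117. , 324.7]), 0.62), (array([170.2, 277.8]), 0.58)]
pin_collar w [(array([254.5, 170.8]), 0.93), (array([386.8, 173.2]), 0.65), (array([251.7, 261. ]), 0.59)]
pin_collar t []
pin_collar s [(array([117.7, 320.9]), 0.89), (array([170.2, 276.2]), 0.71)]
ring_end w [(array([246.4, 200.5]), 0.89), (array([395.7, 199. ]), 0.88), (array([239.8, 261.3]), 0.65)]
ring_end t []
ring_end s []
```

View pics/w.png

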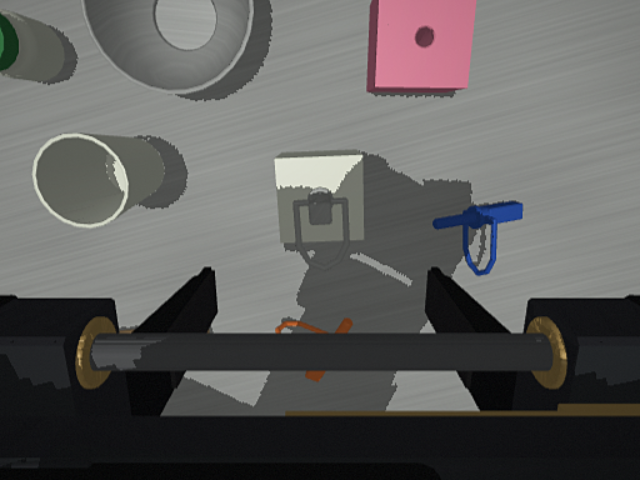

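Wrist view (640x480): the rest's top face has corners around (275,157), (363,155), (364,240) and (283,246). The knob is at (320,205), and the ring hangs straight down to (322,268).

```bash
python3 - <<'E'
from h import *
np.set_printoptions(precision=1,suppress=True)
w=read_camera("wrist")
r=[q for q in cut_out("rest",w) if abs(q["at"][0]-256)<25][0]
m=r["region"].astype(np.uint8);p=[q for q in cut_out("pin",w) if abs(q["at"][0]-256)<25 and q["at"][1]<220]
for q in p: m|=q["region"].astype(np.uint8); ys,xs=np.nonzero(q["region"]);print("pin bbox",xs.min(),xs.max(),ys.min(),ys.max(),q["confidence"])
ys,xs=np.nonzero(m);print(xs.min(),xs.max(),ys.min(),ys.max())
k=.8
for uv in [(275,157),(363,155),(364,240),(283,244)]: print(onz(w,(uv[0]*k,uv[1]*k),60)[:2])
print("knobtop",onz(w,(320*k,190*k),110)[:2]); print("ring ends",onz(w,(296*k,202*k),67)[:2],onz(w,(347*k,200*k),67)[:2],onz(w,(322*k,268*k),67)[:2])
st=env.state();print(st["eef_pos"],st["tcp_rot"])
g=w["image"][110:230,200:320];save("wk",cv2.resize(g,(720,720),interpolation=cv2.INTER_CUBIC)[:600])
E
```

```text
pin bbox 233 278 149 215 0.61
217 289 118 215
[ 501.3 -303.4]
[ 484.7 -370.7]
[ 416.5 -355.1]
[ 430.8 -289. ]
knobtop [ 475.  -333.1]
ring ends [ 463.6 -310.1] [ 454.5 -349.7] [ 404.2 -315.6]
[ 448.2 -327.   404.8] [ 3.1  0.  -0.3]
```

View pics/wk.png

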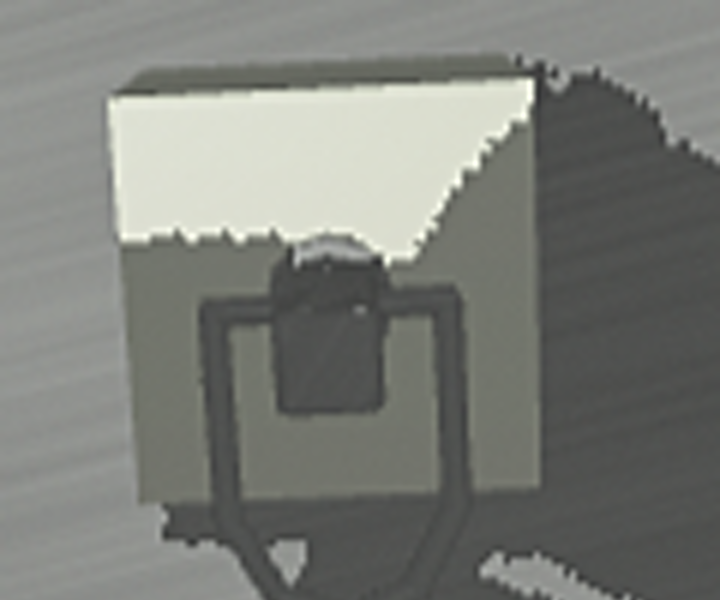

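```bash
python3 - <<'E'
from h import *
np.set_printoptions(precision=3,suppress=True)
w=read_camera("wrist")
f=lambda u,v:(200+u/6,110+v/6)
C=np.array([onz(w,f(*p),60)[:2] for p in [(108,98),(534,78),(541,488),(140,502)]])
print(C,C.mean(0),np.arctan2(*(C[0]-C[3])[::-1]),np.arctan2(*(C[1]-C[2])[::-1]),np.arctan2(*(C[0]-C[1])[::-1])-np.pi/2,np.arctan2(*(C[3]-C[2])[::-1])-np.pi/2)
K=np.array([onz(w,f(*p),110)[:2] for p in [(278,308),(384,306),(382,410),(280,412)]]);print("knob",K.mean(0),np.arctan2(*(K[0]-K[1])[::-1])-np.pi/2,np.linalg.norm(K[0]-K[1]))
A=onz(w,f(215,305),67)[:2];B=onz(w,f(452,298),67)[:2]
print("hinge",(A+B)/2,np.linalg.norm(A-B),np.arctan2(*(A-B)[::-1])-np.pi/2)
print(env.state()["eef_pos"],env.state()["tcp_rot"])
E
```

```text
[[ 501.144 -301.25 ]
 [ 486.028 -369.584]
 [ 417.524 -354.265]
 [ 433.239 -286.365]] [ 459.484 -327.866] -0.2157947127655786 -0.2199982093287648 -0.21771562977581183 -0.22743190109923983
knob [ 460.118 -328.319] -0.24476265168879352 15.163390225471511
hinge [ 460.004 -328.499] 39.20368276163198 -0.23394074697898737
[ 448.227 -327.036  404.767] [ 3.141  0.    -0.262]
```

>>> {"api": "move_arm", "payload": {"commands": [[[0.4, -0.04, -0.5], 0.35, 1], [[0, 0, -1], 0, 1], [[0, 0, -1], 0, 1], [[0, 0, -1], 0, 1], [[0, 0, -0.8], 0, 1], [[0, 0, -0.36], 0, 1], [[0, 0, 0], 0, 1], [[0, 0, 0], 0, -1], [[0, 0, 0], 0, -1], [[0, 0, 0], 0, -1], [[0, 0, 0], 0, -1], [[0, 0, 0], 0, -1], [[0, 0, 0], 0, -1], [[0, 0, 0], 0, -1]]}}

```text
t: 4.33
eef_pos: [460.2, -328.2, 265.3]
tcp_rot: [3.141, -0.0, -0.234]
ft_force: [-0.6, -0.5, -0.1]
opening: 0.565
grip_force: 0.0
```

>>> {"api": "move_arm", "payload": {"commands": [[[0, 0, 0], 0, -1], [[0, 0, 0], 0, -1], [[0, 0, 0], 0, -1], [[0, 0, 0], 0, -1], [[0, 0, 0], 0, -1], [[0, 0, 0], 0, -1], [[0, 0, 0], 0, -1], [[0, 0, 0], 0, -1]]}}

```text
t: 5.0
eef_pos: [460.2, -328.2, 264.9]
tcp_rot: [3.142, 0.0, -0.234]
ft_force: [0.8, 0.6, -0.2]
opening: 0.166
grip_force: 30.0
```

>>> {"api": "move_arm", "payload": {"commands": [[[0, 0, 0.4], 0, -1], [[0, 0, 0.8], 0, -1], [[0, 0, 1], 0, -1], [[0, 0, 1], 0, -1], [[0, 0, 0.8], 0, -1], [[0, 0.5, 0], 0.45, -1], [[0.1, 0.9, 0], 0.45, -1], [[0.2, 0.9, 0], 0.45, -1], [[0.2, 0.9, 0], 0.45, -1], [[0.2, 0.9, 0], 0.45, -1], [[0.2, 0.9, 0], 0.45, -1], [[0.2, 0.9, 0], 0.45, -1], [[0.2, 0.9, 0], 0.45, -1], [[0.2, 0.9, 0], 0.45, -1], [[0.2, 0.9, 0], 0.45, -1], [[0.2, 0.9, 0], 0.45, -1], [[0.2, 0.9, 0], 0.45, -1], [[0.1, 0.9, 0], 0.4, -1], [[0, 0.9, 0], 0, -1], [[0, 0.7, 0], 0, -1]]}}

```text
t: 6.67
eef_pos: [525.7, 60.9, 384.1]
tcp_rot: [-3.141, 0.001, 0.232]
ft_force: [-0.8, -0.3, -2.1]
opening: 0.17
grip_force: 30.0
```

```bash
python3 - <<'E'
from h import *
np.set_printoptions(precision=1,suppress=True)
w=read_camera("wrist");w=read_camera("wrist")
save("w2",cv2.resize(w["image"],(800,600),interpolation=cv2.INTER_CUBIC))
st=env.state();print(st["t"],st["eef_pos"],st["tcp_rot"],st["ft_force"])
for n in ["hole","lug_end","pin","pin_tip","ring_end"]: print(n,[(np.round(r["at"],1),round(r["confidence"],2)) for r in search_frame(n,w)][:3])
E
```

```text
6.7667 [525.6  61.4 384.1] [-3.1  0.   0.2] [ 0.7 -0.9 -2. ]
hole [(array([122.2,  67.7]), 0.88)]
lug_end [(array([126.3,  65.2]), 0.84), (array([473.7, 102.7]), 0.48)]
pin [(array([256.5, 239.9]), 0.66)]
pin_tip [(array([256.6, 240.4]), 0.86), (array([126.3,  66.1]), 0.44)]
ring_end [(array([259. , 304.9]), 0.9)]
```

View pics/w2.png

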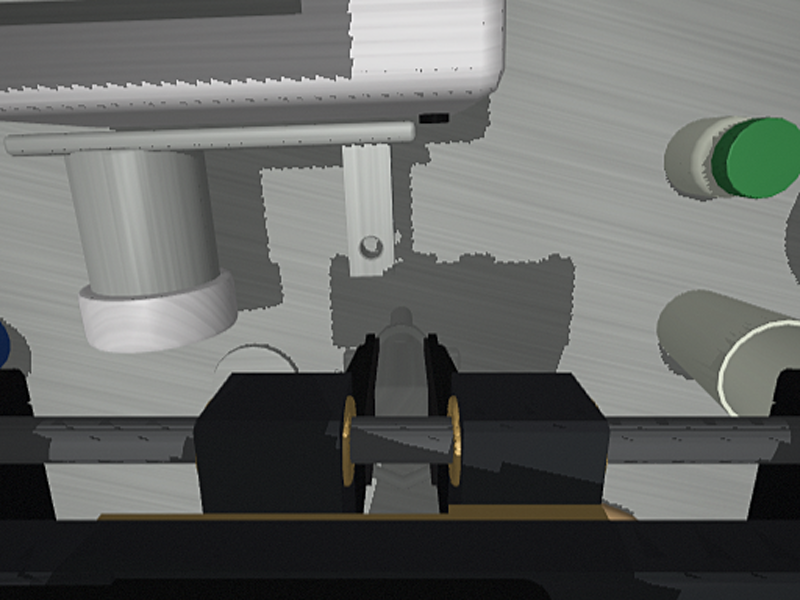

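The wrist view shows the lug with its hole at (371,246) and the lug end at (371,276), with the pin tip near (401,308).

```bash
python3 - <<'E'
from h import *
np.set_printoptions(precision=2,suppress=True)
w=read_camera("wrist");k=.64
im=w["image"][130:190,205:285];save("lug",cv2.resize(im,(800,600),interpolation=cv2.INTER_CUBIC))
P_={n:onz(w,(u*k,v*k),100)[:2] for n,(u,v) in dict(hole=(371,246),fl=(349,276),fr=(394,274),rl=(343,147),rr=(389,145)).items()}
for n in P_: print(n,P_[n])
a=lambda d:np.arctan2(d[1],d[0])
print("yaw",a(P_["rl"]-P_["fl"]),a(P_["rr"]-P_["fr"]),a(P_["fl"]-P_["fr"])-np.pi/2, "flange",a(onz(w,(5*k,136*k),110)[:2]-onz(w,(414*k,122*k),110)[:2])-np.pi/2)
print("tip",onz(w,(401*k,310*k),140)); st=env.state();print(st["eef_pos"],st["tcp_rot"])
E
```

```text
hole [546.6   79.91]
fl [528.    87.98]
fr [534.51  64.73]
rl [592.61 104.13]
rr [598.74  81.89]
yaw 0.24490341474662533 0.2611895645819786 0.27309931799358433 flange 0.25969655210571085
tip [528.27  59.42 140.  ]
[526.19  57.97 384.78] [3.14 0.   0.23]
```

View pics/lug.png

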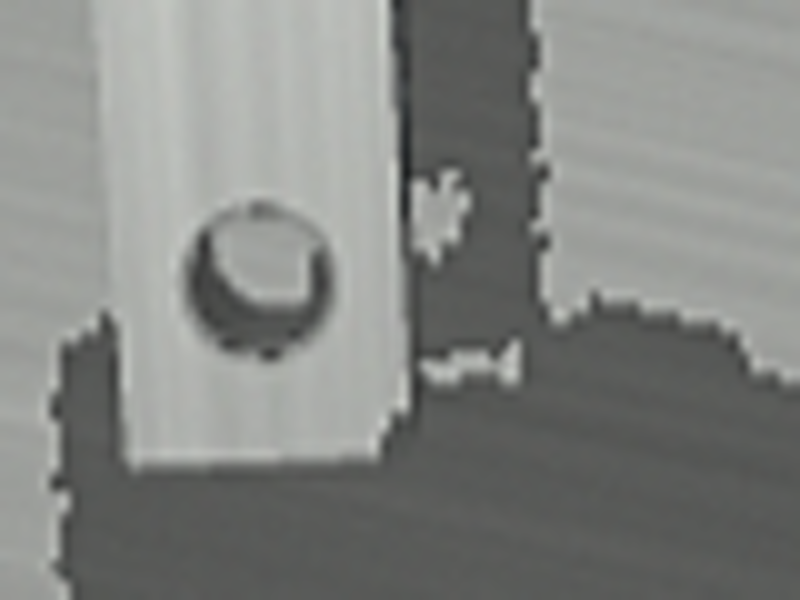

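```bash
python3 - <<'E'
from h import *
np.set_printoptions(precision=2,suppress=True)
w=read_camera("wrist");st=env.state();print(st["t"],np.array(st["eef_pos"]),st["tcp_rot"][2],st["ft_force"])
g=w["image"].astype(float).mean(2)
im=w["image"][130:265,170:350];save("lug2",cv2.resize(im,(800,600),interpolation=cv2.INTER_CUBIC))
f=lambda u,v:((u+.5)/10-.5+205,(v+.5)/10-.5+130)
q=lambda u,v:onz(w,f(u,v),100)[:2]
print("hole",q(260,279),"L",q(183,279),"R",q(337,279),"T",q(260,200),"B",q(260,358))
a=lambda d:np.arctan2(d[1],d[0])
print(q(125,466),q(413,400),a(q(95,5)-q(125,440)),a(q(390,5)-q(411,380)))
# expected pin tip pixel for pin exactly on tool axis
p=st["eef_pos"];print("axis tip px",proj(w,(p[0],p[1],p[2]-244.9)),"knob top",proj(w,(p[0],p[1],p[2]-154.9)))
E
```

```text
7.1167 [526.2   57.98 384.88] 0.22871676606398594 [ 0.12 -0.65 -1.32]
hole [545.39  85.37] L [543.96  91.56] R [546.82  79.19] T [551.82  86.71] B [538.88  84.01]
[527.29  93.15] [538.25  70.87] 0.26135981980639306 0.2726048358195842
axis tip px [np.float64(257.81108641885515), np.float64(201.49866418837195)] knob top [np.float64(258.3952106015969), np.float64(263.73397285461033)]
```

View pics/lug2.png

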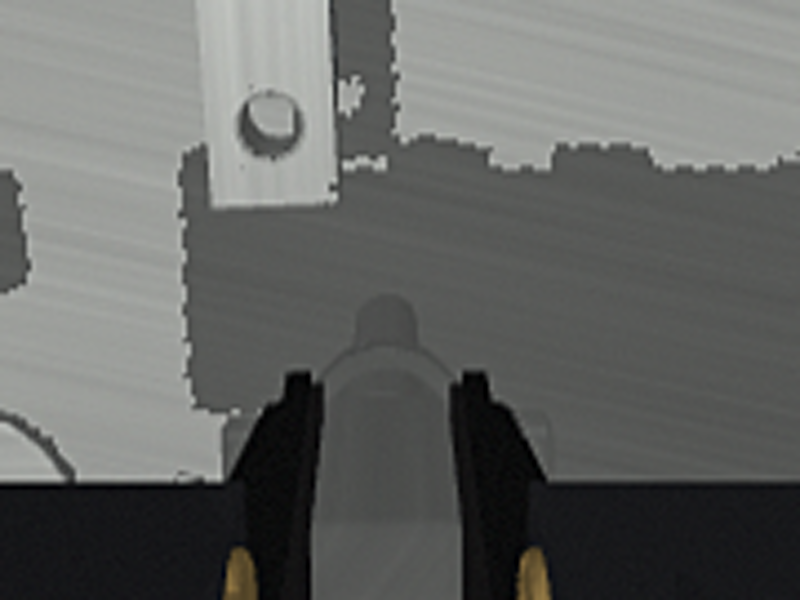

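The pin sits on the tool axis within about 1 mm, with its tip at (386,300). The hole is at about (545.4, 84.7) and the lug yaw about 0.262. I'll go to just above it.

>>> {"api": "move_arm", "payload": {"commands": [[[0.2, 0.3, 0], 0.4, -1], [[0.24, 0.4, 0], 0, -1], [[0.2, 0.2, -0.3], 0, -1], [[0, 0, -0.4], 0, -1], [[0, 0, -0.3], 0, -1], [[0, 0, -0.1], 0, -1], [[0, 0, 0], 0, -1], [[0, 0, 0], 0, -1], [[0, 0, 0], 0, -1]]}}

```text
t: 7.87
eef_pos: [545.5, 85.7, 352.4]
tcp_rot: [3.141, -0.001, 0.262]
ft_force: [-0.8, 0.5, -0.7]
opening: 0.169
grip_force: 30.0
```

```bash
python3 - <<'E'
from h import *
np.set_printoptions(precision=2,suppress=True)
w=read_camera("wrist");st=env.state();print(st["t"],np.array(st["eef_pos"]),st["tcp_rot"],st["ft_force"])
im=w["image"][165:255,200:320];save("lug3",cv2.resize(im,(800,600),interpolation=cv2.INTER_CUBIC))
p=st["eef_pos"];z=p[2]-244.9
print("tip z",z,"axis tip px",proj(w,(p[0],p[1],z)),"front",proj(w,(p[0]+4*np.cos(.26),p[1]+4*np.sin(.26),z)),"hole est px",proj(w,(545.4,85.2,100)))
E
```

```text
7.9167 [545.49  85.71 352.45] [ 3.14 -0.    0.26] [ 0.77 -0.78 -1.67]
tip z 107.55494583187763 axis tip px [np.float64(257.7943873960472), np.float64(201.9248950289055)] front [np.float64(257.7984356446436), np.float64(196.67212232767542)] hole est px [np.float64(258.3855328109874), np.float64(198.99905835726028)]
```

View pics/lug3.png

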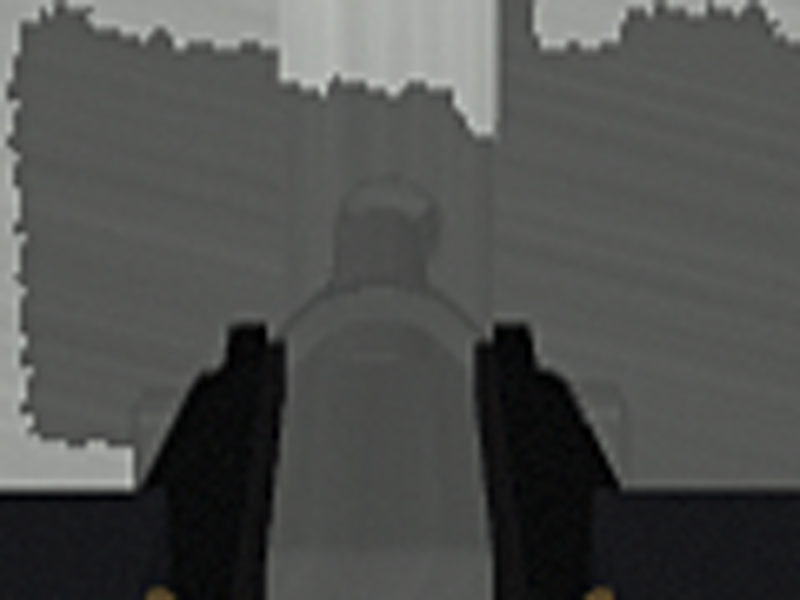

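```bash
python3 - <<'E'
from h import *
np.set_printoptions(precision=2,suppress=True)
w=read_camera("wrist");st=env.state();p=np.array(st["eef_pos"]);print(p)
f=lambda u,v:(200+(u+.5)/6.667-.5,165+(v+.5)/6.667-.5)
R=np.array([[np.cos(.262),np.sin(.262)],[-np.sin(.262),np.cos(.262)]])
L=lambda X:R@(X[:2]-p[:2])   # into tool/lug axes
h=L(onz(w,f(390,175),100)); t=L(onz(w,f(380,207),107.5))
print("hole front",h,"tip front",t,"hole L/R",L(onz(w,f(340,215),100)),L(onz(w,f(440,215),100)))
d=np.array([h[0]-6.75-(t[0]-4),h[1]-t[1]]);print("shift lug axes",d,"world",R.T@d)
E
```

```text
[545.46  85.68 352.47]
hole front [ 6.18 -0.25] tip front [4.79 0.87] hole L/R [1.51 5.37] [ 1.49 -5.85]
shift lug axes [-1.36 -1.12] world [-1.03 -1.43]
```

>>> {"api": "move_arm", "payload": {"commands": [[[-0.023, -0.045, 0], 0, -1], [[0, 0, -0.07], 0, -1], [[0, 0, -0.07], 0, -1], [[0, 0, -0.06], 0, -1], [[0, 0, -0.04], 0, -1], [[0, 0, -0.03], 0, -1], [[0, 0, 0], 0, -1], [[0, 0, 0], 0, -1]]}}

```text
t: 8.63
eef_pos: [544.7, 84.4, 343.8]
tcp_rot: [3.142, 0.0, 0.262]
ft_force: [0.5, -0.4, -1.5]
opening: 0.173
grip_force: 30.0
```

>>> {"api": "move_arm", "payload": {"commands": [[[0, 0, -0.03], 0, -1], [[0, 0, -0.03], 0, -1], [[0, 0, -0.03], 0, -1], [[0, 0, 0], 0, -1]]}}

```text
t: 8.97
eef_pos: [544.7, 84.4, 341.0]
tcp_rot: [3.142, 0.0, 0.262]
ft_force: [-0.2, 0.1, -1.3]
opening: 0.166
grip_force: 30.0
```

Inside with no force. I'll push on past the plunger.

>>> {"api": "move_arm", "payload": {"commands": [[[0, 0, -0.07], 0, -1], [[0, 0, -0.07], 0, -1], [[0, 0, -0.07], 0, -1], [[0, 0, -0.07], 0, -1], [[0, 0, 0], 0, -1]]}}

```text
t: 9.38
eef_pos: [544.6, 84.4, 332.2]
tcp_rot: [-3.141, 0.001, 0.262]
ft_force: [-0.6, -0.3, -3.1]
opening: 0.169
grip_force: 30.0
```

>>> {"api": "move_arm", "payload": {"commands": [[[0, 0, -0.07], 0, -1], [[0, 0, -0.07], 0, -1], [[0, 0, -0.07], 0, -1], [[0, 0, -0.07], 0, -1], [[0, 0, -0.07], 0, -1], [[0, 0, 0], 0, -1]]}}

```text
t: 9.88
eef_pos: [544.6, 84.4, 321.7]
tcp_rot: [-3.142, 0.001, 0.262]
ft_force: [-1.0, -0.0, -2.4]
opening: 0.164
grip_force: 30.0
```

```bash
python3 - <<'E'
from h import *
np.set_printoptions(precision=2,suppress=True)
w=read_camera("wrist");s=read_camera("scene");f=[]
for i in range(6): read_camera("wrist") if i<0 else None
st=env.state();print(st["t"],st["ft_force"],st["moment"])
a=cv2.resize(w["image"][165:255,200:320],(400,300),interpolation=cv2.INTER_CUBIC);u,v=map(int,proj(s,(545,84,120)))
b=cv2.resize(s["image"][v-45:v+45,u-60:u+60],(400,300),interpolation=cv2.INTER_CUBIC)
save("chk",np.hstack([a,b]))
E
```

```text
9.9833 [-0.47 -0.07 -3.2 ] [-0.06  0.36  0.04]
```

View pics/chk.png

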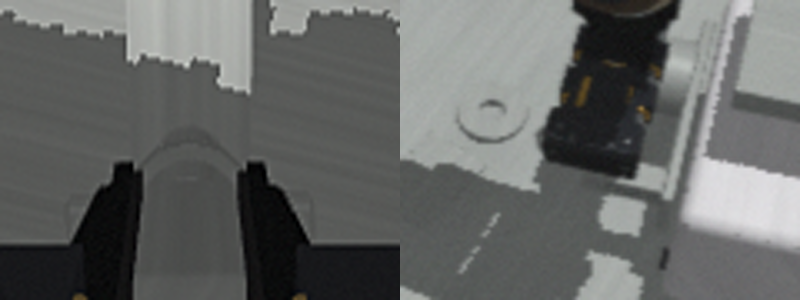

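The pin is in the hole: the collar is centred over the lug about 17 mm up and the hole edge shows around the shank. I'll continue down.

>>> {"api": "move_arm", "payload": {"commands": [[[0, 0, -0.07], 0, -1], [[0, 0, -0.07], 0, -1], [[0, 0, -0.07], 0, -1], [[0, 0, -0.07], 0, -1], [[0, 0, -0.07], 0, -1], [[0, 0, -0.07], 0, -1], [[0, 0, 0], 0, -1]]}}

```text
t: 10.57
eef_pos: [544.7, 84.4, 309.1]
tcp_rot: [-3.142, 0.001, 0.262]
ft_force: [-0.8, -0.1, -1.7]
opening: 0.169
grip_force: 30.0
```

>>> {"api": "move_arm", "payload": {"commands": [[[0, 0, -0.033], 0, -1], [[0, 0, -0.033], 0, -1], [[0, 0, -0.033], 0, -1], [[0, 0, -0.02], 0, -1], [[0, 0, 0], 0, -1]]}}

```text
t: 10.98
eef_pos: [544.7, 84.4, 306.0]
tcp_rot: [3.142, 0.0, 0.262]
ft_force: [-1.4, -1.0, -2.2]
opening: 0.166
grip_force: 30.0
```

>>> {"api": "move_arm", "payload": {"commands": [[[0, 0, -0.02], 0, -1], [[0, 0, -0.01], 0, -1], [[0, 0, 0], 0, -1]]}}

```text
t: 11.23
eef_pos: [544.7, 84.4, 305.1]
tcp_rot: [3.142, 0.0, 0.262]
ft_force: [-1.3, -0.4, -2.3]
opening: 0.164
grip_force: 30.0
```

>>> {"api": "move_arm", "payload": {"commands": [[[0, 0, -0.01], 0, -1], [[0, 0, 0], 0, -1]]}}

```text
t: 11.4
eef_pos: [544.7, 84.4, 304.9]
tcp_rot: [3.141, -0.0, 0.262]
ft_force: [-2.0, -0.7, -1.2]
opening: 0.167
grip_force: 30.0
```

>>> {"api": "move_arm", "payload": {"commands": [[[0, 0, -0.015], 0, -1], [[0, 0, 0], 0, -1]]}}

```text
t: 11.57
eef_pos: [544.7, 84.4, 304.8]
tcp_rot: [3.141, -0.0, 0.262]
ft_force: [-3.4, -1.6, 3.9]
opening: 0.166
grip_force: 30.0
```

>>> {"api": "move_arm", "payload": {"commands": [[[0, 0, -0.015], 0, -1], [[0, 0, 0], 0, -1]]}}

```text
t: 11.73
eef_pos: [544.7, 84.4, 304.8]
tcp_rot: [3.141, -0.001, 0.262]
ft_force: [-5.1, -0.6, 9.6]
opening: 0.168
grip_force: 30.0
```

Seated: z stopped at 304.8 with a rising reaction. I'll release, rise, close the fingers and go over the ring's end.

>>> {"api": "move_arm", "payload": {"commands": [[[0, 0, 0.02], 0, -0.3], [[0, 0, 0], 0, -0.3], [[0, 0, 0], 0, -0.3], [[0, 0, 0], 0, -0.3], [[0, 0, 0], 0, -0.3], [[0, 0, 0], 0, -0.3]]}}

```text
t: 12.23
eef_pos: [544.8, 84.4, 304.5]
tcp_rot: [3.142, -0.0, 0.262]
ft_force: [-0.3, -0.4, -0.7]
opening: 0.349
grip_force: 0.0
```

>>> {"api": "move_arm", "payload": {"commands": [[[0, 0, 0.3], 0, -0.3], [[0, 0, 0.7], 0, -0.3], [[0, 0, 1], 0, -0.3], [[-0.6, -0.16, 0], 0, -1], [[-0.6, -0.16, 0], 0, -1], [[-0.57, -0.15, 0], 0, -1], [[0, 0, 0], 0, -1], [[0, 0, 0], 0, -1], [[0, 0, 0], 0, -1]]}}

```text
t: 12.98
eef_pos: [492.3, 70.4, 365.1]
tcp_rot: [3.141, -0.001, 0.262]
ft_force: [-0.5, -0.7, 0.2]
opening: 0.02
grip_force: 0.0
```

```bash
python3 - <<'E'
from h import *
np.set_printoptions(precision=2,suppress=True)
w=read_camera("wrist");s=read_camera("scene");st=env.state();print(st["t"],np.array(st["eef_pos"]),st["opening"])
for n in ["pin_knob","pin_collar","ring_end"]:
    for k,c in(("w",w),("s",s)): print(n,k,[(np.round(r["at"],1),round(r["confidence"],2)) for r in search_frame(n,c)][:3])
u=np.array([.966,.259,0]);pin=np.array([544.7,84.4,0])
for c in (w,s): print("exp knob",proj(c,pin+[0,0,131]),"knobtop",proj(c,pin+[0,0,150]),"ring end",proj(c,pin-56*u+[0,0,107]))
r=cut_out("pin",w)
for q in r[:2]:
    ys,xs=np.nonzero(q["region"]);print(q["at"],q["confidence"],xs.min(),xs.max(),ys.min(),ys.max())
E
```

```text
13.0833 [492.34  70.42 364.7 ] 0.0047412661530452024
pin_knob w [(array([254.9, 140.2]), 0.59)]
pin_knob s [(array([115.4, 318.6]), 0.64), (array([282.4, 160.4]), 0.6), (array([134.6, 245.6]), 0.58)]
pin_collar w [(array([256.2, 140.8]), 0.58)]
pin_collar s [(array([115.5, 319.9]), 0.79), (array([131.6, 245. ]), 0.57), (array([277.1, 161.5]), 0.47)]
ring_end w [(array([279.8, 167.1]), 0.61), (array([255.9, 138.7]), 0.33)]
ring_end s [(array([283.6, 161.1]), 0.7), (array([105.3, 307.9]), 0.65), (array([151.2, 239.3]), 0.58)]
exp knob [np.float64(257.69665891138595), np.float64(128.02262324533234)] knobtop [np.float64(257.7906625264112), np.float64(131.15996555161044)] ring end [np.float64(257.6991996943424), np.float64(198.68607714021522)]
exp knob [np.float64(282.50962613804757), np.float64(160.389896642348)] knobtop [np.float64(283.05684003009424), np.float64(156.26298176075633)] ring end [np.float64(262.2672567795503), np.float64(160.99949383292346)]
[253.4, 138.4] 0.86 227 286 110 201
```

The ring lies along the lug as expected. I'll descend onto its end, then press slowly.

>>> {"api": "move_arm", "payload": {"commands": [[[0, 0, -0.8], 0, -1], [[0, 0, -0.8], 0, -1], [[0, 0, -0.3], 0, -1], [[0, 0, -0.1], 0, -1], [[0, 0, -0.1], 0, -1], [[0, 0, -0.1], 0, -1], [[0, 0, 0], 0, -1]]}}

```text
t: 14.02
eef_pos: [491.7, 70.3, 298.9]
tcp_rot: [3.141, -0.001, 0.262]
ft_force: [-0.2, -0.4, -0.4]
opening: 0.004
grip_force: 0.1
```

>>> {"api": "move_arm", "payload": {"commands": [[[0, 0, -0.1], 0, -1], [[0, 0, -0.1], 0, -1], [[0, 0, -0.1], 0, -1], [[0, 0, -0.1], 0, -1], [[0, 0, 0], 0, -1]]}}

```text
t: 14.43
eef_pos: [491.9, 70.3, 286.4]
tcp_rot: [3.141, -0.001, 0.262]
ft_force: [2.9, 0.5, 3.4]
opening: 0.006
grip_force: 1.6
```

>>> {"api": "move_arm", "payload": {"commands": [[[0.02, 0.005, -0.1], 0, -1], [[0.02, 0.005, -0.1], 0, -1], [[0.02, 0.005, -0.1], 0, -1], [[0.02, 0.005, -0.1], 0, -1], [[0, 0, 0], 0, -1]]}}

```text
t: 14.85
eef_pos: [494.0, 70.9, 273.9]
tcp_rot: [-3.141, 0.001, 0.262]
ft_force: [1.8, 0.8, 1.2]
opening: 0.003
grip_force: 0.9
```

>>> {"api": "move_arm", "payload": {"commands": [[[0.02, 0.005, -0.1], 0, -1], [[0.02, 0.005, -0.1], 0, -1], [[0, 0, -0.1], 0, -1], [[0, 0, 0], 0, -1], [[0, 0, 0], 0, -1]]}}

```text
t: 15.27
eef_pos: [495.0, 71.2, 265.2]
tcp_rot: [-3.141, 0.001, 0.262]
ft_force: [0.1, 0.3, 0.9]
opening: 0.006
grip_force: 0.0
```

>>> {"api": "move_arm", "payload": {"commands": [[[-0.5, -0.13, 0.1], 0, -1], [[-0.6, -0.16, 0.6], 0, -1], [[0, 0, 1], 0, -1], [[0, 0, 1], 0, -1], [[0, 0, 1], 0, -1], [[0, 0, 0], 0, -1], [[0, 0, 0], 0, -1], [[0, 0, 0], 0, -1]]}}

```text
t: 15.93
eef_pos: [461.8, 62.5, 376.0]
tcp_rot: [-3.142, 0.001, 0.262]
ft_force: [0.2, -0.3, -0.3]
opening: 0.002
grip_force: 0.0
```

```bash
python3 - <<'E'
from h import *
np.set_printoptions(precision=1,suppress=True)
w=read_camera("wrist");s=read_camera("scene");st=env.state();print(st["t"],np.array(st["eef_pos"]),st["ft_force"])
u=np.array([.966,.259,0]);pin=np.array([544.7,84.4,0])
for n,c in (("w",w),("s",s)):
    print(n,"exp knob",proj(c,pin+[0,0,131]),"top",proj(c,pin+[0,0,150]),"open end",proj(c,pin-56*u+[0,0,107]),"shut end",proj(c,pin-4*u+[0,0,51]))
    for q in cut_out("pin",c)[:3]:
        ys,xs=np.nonzero(q["region"]);print("  pin",q["at"],q["confidence"],xs.min(),xs.max(),ys.min(),ys.max())
    for m in ["pin_knob","pin_collar","ring_end"]: print("  ",m,[(np.round(r["at"],1),round(r["confidence"],2)) for r in search_frame(m,c)][:3])
E
```

```text
16.0333 [462.   62.5 375.4] [1.2 0.1 0.4]
w exp knob [np.float64(258.22759409969825), np.float64(77.2680053927447)] top [np.float64(258.35522960945025), np.float64(75.67202115455375)] open end [np.float64(258.1535487007702), np.float64(155.02058056509802)] shut end [np.float64(257.8712689485756), np.float64(86.45787304668832)]
  pin [258.6, 80.0] 0.73 228 286 62 94
   pin_knob [(array([256.1,  80.9]), 0.88)]
   pin_collar [(array([255.2,  76.8]), 0.62), (array([112.5,  53.3]), 0.53)]
   ring_end [(array([272.6,  83.3]), 0.55)]
s exp knob [np.float64(282.50962613804757), np.float64(160.389896642348)] top [np.float64(283.05684003009424), np.float64(156.26298176075633)] open end [np.float64(262.2672567795503), np.float64(160.99949383292346)] shut end [np.float64(279.0388794847287), np.float64(176.10838890259018)]
  pin [114.5, 318.1] 0.84 106 135 305 337
  pin [139.0, 243.8] 0.68 130 155 233 259
   pin_knob [(array([114.9, 319.2]), 0.89), (array([284. , 165.1]), 0.65), (array([136.8, 246.3]), 0.47)]
   pin_collar [(array([282.1, 164.4]), 0.7), (array([132.3, 240.1]), 0.58)]
   ring_end [(array([112.7, 311.2]), 0.48)]
```

The ring's outline no longer extends forward, so it has snapped shut. I'll make sure the collar is home with a light touch on top of the knob (tips should meet it at TCP z ≈ 340).

>>> {"api": "move_arm", "payload": {"commands": [[[0.7, 0.18, 0], 0, -1], [[0.7, 0.18, 0], 0, -1], [[0.7, 0.18, 0], 0, -1], [[0.66, 0.19, 0], 0, -1], [[0, 0, -0.5], 0, -1], [[0, 0, -0.4], 0, -1], [[0, 0, -0.1], 0, -1], [[0, 0, -0.06], 0, -1], [[0, 0, -0.04], 0, -1], [[0, 0, 0], 0, -1], [[0, 0, 0], 0, -1]]}}

```text
t: 17.35
eef_pos: [545.0, 84.4, 344.2]
tcp_rot: [3.141, -0.001, 0.262]
ft_force: [-0.9, 0.6, 0.1]
opening: 0.004
grip_force: 0.0
```

>>> {"api": "move_arm", "payload": {"commands": [[[0, 0, -0.05], 0, -1], [[0, 0, -0.033], 0, -1], [[0, 0, 0], 0, -1]]}}

```text
t: 17.6
eef_pos: [544.9, 84.4, 341.1]
tcp_rot: [3.141, -0.0, 0.262]
ft_force: [-0.3, 1.2, 0.2]
opening: 0.003
grip_force: 0.0
```

>>> {"api": "move_arm", "payload": {"commands": [[[0, 0, -0.033], 0, -1], [[0, 0, 0], 0, -1]]}}

```text
t: 17.77
eef_pos: [545.1, 84.4, 340.4]
tcp_rot: [3.141, -0.001, 0.262]
ft_force: [-1.7, 0.0, 2.1]
opening: 0.007
grip_force: 1.3
```

>>> {"api": "move_arm", "payload": {"commands": [[[0, 0, -0.02], 0, -1], [[0, 0, 0], 0, -1]]}}

```text
t: 17.93
eef_pos: [545.1, 84.4, 340.3]
tcp_rot: [3.141, -0.001, 0.262]
ft_force: [-2.1, -0.3, 8.7]
opening: 0.005
grip_force: 4.6
```

The knob top is at 150.3 mm, so the collar is home. I'll retreat and check the ring angle once more.

>>> {"api": "move_arm", "payload": {"commands": [[[0, 0, 0.5], 0, -1], [[0, 0, 0.9], 0, -1], [[-0.8, -0.2, 0.5], 0, -1], [[-0.8, -0.2, 0], 0, -1], [[-0.8, -0.2, 0], 0, -1], [[-0.8, -0.2, 0], 0, -1], [[0, 0, 0], 0, -1], [[0, 0, 0], 0, -1], [[0, 0, 0], 0, -1]]}}

```text
t: 18.68
eef_pos: [449.7, 60.4, 396.8]
tcp_rot: [3.141, -0.001, 0.262]
ft_force: [0.7, 0.3, 0.4]
opening: 0.0
grip_force: 0.0
```

```bash
python3 - <<'E'
from h import *
w=read_camera("wrist");st=env.state();print(st["t"],np.round(st["eef_pos"],1))
u=np.array([.966,.259,0]);v=np.array([-.259,.966,0]);pin=np.array([544.7,84.4,107])
for a in (0.6,0.9,1.25,1.5): print(a,"end row",round(proj(w,pin-56*np.cos(a)*u-[0,0,56*np.sin(a)])[1],1),"arm(±20,25mm) ",np.round(proj(w,pin-30*np.cos(a)*u+20*v-[0,0,30*np.sin(a)]),1))
print("knob top back row",proj(w,pin-8*u+[0,0,43])[1],"lug end row",proj(w,pin-15*u-[0,0,7])[1])
for q in cut_out("pin",w)[:1]:
    m=q["region"];ys,xs=np.nonzero(m);c=(xs.min()+xs.max())//2
    print(q["at"],q["confidence"],xs.min(),xs.max(),ys.min(),ys.max())
    for y in range(ys.min(),ys.max()+1,3): print(y,"".join("#" if k else "." for k in m[y,xs.min()-2:xs.max()+3]))
E
```

```text
18.7333 [449.8  60.5 396.6]
0.6 end row 121.3 arm(±20,25mm)  [235.6  97.1]
0.9 end row 108.0 arm(±20,25mm)  [235.9  89.7]
1.25 end row 89.1 arm(±20,25mm)  [236.1  78.8]
1.5 end row 74.1 arm(±20,25mm)  [236.   70.1]
knob top back row 71.26016995781409 lug end row 84.68122479986829
[473.5, 314.6] 0.71 468 479 305 327
305 ...#............
308 ..#####.........
311 ...######.......
314 ....#######.....
317 .....########...
320 .......#######..
323 .........#####..
326 ..........###...
```

```bash
python3 - <<'E'
from h import *
for i in range(3):
    w=read_camera("wrist")
    for q in cut_out("pin",w)+cut_out("ring",w):
        if abs(q["at"][0]-258)<30 and q["at"][1]<130:
            m=q["region"];ys,xs=np.nonzero(m)
            print(q["at"],q["confidence"],xs.min(),xs.max(),ys.min(),ys.max())
    if i==2:
        im=w["image"][45:130:2,220:300:1].mean(2).astype(int)
        for y,r in zip(range(45,130,2),im): print(y,"".join(" .:-=+*#%@"[min(9,k*10//256)] for k in r))
E
```

```text
[258.1, 64.5] 0.57 231 286 47 78
[276.7, 70.4] 0.7 233 284 68 75
[258.9, 65.7] 0.4 232 286 47 79
[254.9, 65.2] 0.68 231 286 45 79
[277.7, 70.3] 0.65 233 283 68 74
[257.2, 62.7] 0.98 231 286 45 78
[277.6, 71.0] 0.66 235 282 68 73
45 ++++++++++++++++++++++++***##+++======+===++==+==*#**#:::-::++++++++++++++++++++
47 ++++++++++++++++++++++++**#*=+**++++++++++++++++++==*#::--::++++++++++++++++++++
49 ++++++++++++++++++++++++#*#==*#******************+=-*#:::::*++++++++++++++++++++
51 ++++++++++++++++++++++++**#-+*#******************+=-*#::::::=+++++++++++++++++++
53 ++++++++++++++++++++++++###==********************+==*#::--::++++++++++++++++++++
55 ++++++++++++++++++++++++#*#-=********************+=-*#:::::+++++++++++++++++++++
57 ++++++++++++++++++++++++##*-=+*******************+==*#::--:::+++++++++++++++++++
59 ++++++++++++++++++++++++##*-=+*******************+=-##::::::++++++++++++++++++++
61 +++++++++++=============+++-=+*******************+=:--:============+++++++++++++
63 ++++++++++=+**-************-++*******************+=:-:************==++++++++++++
65 +++++++++++=+=+++========++-
[... 2055 characters left out ...]
++++++++++++++++++++
115 ++++++++++++++++++++++++++++++++++++++++++++++++++++++++++++++++++++++++++++++++
117 ++++++++++++++++++++++++++++++++++++++++++++++++++++++++++++++++++++++++++++++++
119 ++++++++++++++++++++++++++++++++++++++++++++++++++++++++++++++++++++++++++++++++
121 ++++++++++++++++++++++++++++++++++++++++++++++++++++++++++++++++++++++++++++++++
123 ++++++++++++++++++++++++++++++++++++++++++++++++++++++++++++++++++++++++++++++++
125 ++++++++++++++++++++++++++++++++++++++++++++++++++++++++++++++++++++++++++++++++
127 ++++++++++++++++++++++++++++++++++++++++++++++++++++++++++++++++++++++++++++++++
129 ++++++++++++++++++++++++++++++++++++++++++++++++++++++++++++++++++++++++++++++++
```

The ring's visible parts lie at rows 62–74, which fits the shut angle of 1.5 (about row 74). Nothing reaches down to row 89, where the 1.25 limit would show. Handing in.

```bash
python3 -c "
from cell import env
print(env.job_done())"
```

```text
the job is handed in; nothing more can be done
None
```

The pin is home in the lug with its collar seated (checked by touch), its ring looks shut in the wrist camera, and the arm is clear; I handed the job in at about 19 s, but the hand-in returned no verdict.

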